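Clamp the red battery in the cell tester and hold it on the mark

TASK

Load the red battery into the cell test clamp: lay it in the white V rail with its plus end (coloured, with the nub) towards the clear guard, and slide it in under the guard until it is fully home against the contact. Then pull the black bar out against its spring until its red pointer stands in the green band, where the contact pressure is right, without hauling it well past the band, and keep it there: I need both hands for the meter probes, so finish while still holding the bar. Leave the other batteries, the blue capacitor and the heatsink where they are.

Things in the scene. Friction and masses are not known exactly. Their poses are not given: they have to be found in the camera images.
- cell_clamp: The battery test clamp, fixed on the table: grey base 252 x 112 mm, top 11 mm high; origin under its middle at table height. Its x axis points from the pull bar (x -66 mm) to the contact pin (x 84). A black block (x -20 to 0, 51 mm high) carries two posts, 69 mm high, at y +-34. Tubes at y +-35 are 27 mm high. Far end: dark steel crosspiece, x 100 to 114, 55 mm high.
- home_contact (a point): Centre of the brass fixed contact on the black block's far face, 38 mm above the table, axes as the clamp's. A battery fully home has its plus end here and its length along +x (minus end 50 mm away).
- guard_mouth (a point): Middle of the opening of the clear guard over the contact, 16 mm along +x from the contact, 38 mm above the table, axes as the clamp's. Opening 26 mm wide; roof underside 51 mm, roof top 54 mm above the table. The battery goes in along -x.
- rail_center (a point): Where the battery's centre lies when laid in the open part of the white V rail, 48 mm along +x from the contact, 38 mm above the table, axes as the clamp's. The rail runs along x from the contact to 84 mm; its lips are 34 mm high and 12 mm apart, the rail at most 18 mm wide. It is open from above between the guard (16 mm) and the pin tip (84 mm).
- pull_bar (a point): Round black ribbed bar to pull, 13 mm diameter, 66 mm long along its y axis; this point is its centre, 36 mm above the table; 18 mm free below it, 39 mm between it and the black block, 58 mm between the dark end pieces that join it to two steel rods (8 mm, at y +-35 mm, axis 20 mm high). It moves only along the clamp's -x.
- draw_frame (a joint): How far the bar (with rods, crosspiece and contact pin) is pulled out along the clamp's -x, m. 0 at rest, end stop 0.048. The 6 mm green band is centred at 0.039 (0.036 to 0.042). A spring pulls it back: about 3.5 N at rest, 8 N at the band, where the contact pin adds 3.5 N; the pin meets a battery that is home at about 0.034.
- contact_pin (a joint): How far the spring contact pin is pushed back into the crosspiece by the battery, m: 0 free, about 0.005 when a battery is home and the bar stands in the band, at most 0.013.
- band_center (a point): Where the centre of the pull bar stands when the red pointer is at the middle of the green band, 36 mm above the table, axes as the clamp's.
- red_cell_center (a point): The red battery to load. AA battery, 14.5 mm diameter, 50 mm long, 23 g, lying flat, so its axis is 7 mm above the table; the point is its centre, its y axis runs along the battery from the plus end (coloured, with the nub) to the minus end (white, flat). 
- red_cell_plus (a point): Centre of the red battery's plus end (coloured, with the small nub; the white flat end is minus), 25 mm from its centre along its -y axis; same axes.
- green_cell_center (a point): The green battery, to be left alone. AA battery, 14.5 mm diameter, 50 mm long, 23 g, lying flat, so its axis is 7 mm above the table; the point is its centre, its y axis runs along the battery from the plus end (coloured, with the nub) to the minus end (white, flat). 
- blue_cell_center (a point): The blue battery, to be left alone. AA battery, 14.5 mm diameter, 50 mm long, 23 g, lying flat, so its axis is 7 mm above the table; the point is its centre, its y axis runs along the battery from the plus end (coloured, with the nub) to the minus end (white, flat). 
- capacitor: Blue capacitor standing upright, 25 mm diameter, 40 mm tall, origin under its base; to be left alone.
- heatsink: Black finned heatsink, 30 x 35 x 20 mm, origin under its base; to be left alone.

How it is judged:
By the outcome, as a careful person would: the job done as asked, in the order asked, and still so for the second after the job is handed in, while the arm keeps its last pose, push and grip.
It also fails if it takes over 54 s, if anything falls off the work surface, if the arm or the gripper's body presses on something with over 40 N, if the wrist force passes 120 N, or if a joint passes its speed limit or range.

ROBOT

A 7-joint arm with a two-finger parallel gripper is mounted at the origin on a cart in front of the work surface, level with it; the furniture and walls round the work are solid. World frame = base frame: x ahead of the robot, y to its left, z up, the work surface at z = 0. Lengths are in m, angles in rad, forces in N, time in s.
With the tool pointing down it reaches from about 0.4 to 0.85 m from the base axis. Payload 10.4 kg.
Tool frame: the origin (TCP) lies between the finger pads; the fingertips stand ahead of it and the grasp point (between the pads) lies 3 mm ahead of it (r.tips_ahead is the z of the fingertips in the tool frame, in m); z points along the fingers, y is the line along which they close (so a half turn about z gives the same grasp; the last joint's range is limited). The gripper opens to 87 mm and grips with 3 to 60 N. Pads are 19 mm wide; open, the fingers measure 117 mm over their backs; the gripper's body (75 mm by 190 mm) begins 51 mm behind the grasp point.
Start: joints at [1.218, 0.332, -0.065, 1.46, 0.022, 1.35, -0.088], TCP at [0.202, -0.591, 0.245] pointing down, gripper open.
Joint ranges: [-2.6, 2.6], [-0.5, 2.12], [-1.47, 1.34], [0.16, 2.42], [-1.27, 4.41], [0.06, 2.06], [-2.6, 2.6]. Speed limits (rad/s): [2.22, 2.22, 2.79, 2.79, 3.14, 3.14, 3.14].

INTERFACE

Orientations are given as a unit quaternion [x, y, z, w].
In Python, from bench import telemetry, camera, get_calibration, r gives the robot as it stands.
- The arm moves only by the tool drive_tool, never from a script. Its argument "series" is one flat list of numbers, 7 for each row, row after row: the turn, a rotation vector about the tool's x, y, z in units of 5 degrees (1.0 is 5 degrees), then the shift along the tool's x, y, z in units of 40 mm (1.0 is 40 mm), then the opening, from -1 (shut) to 1 (fully open). A call has 1 to 10 rows; each row is the pose to reach, as a shift and turn from the pose commanded when the call began, along the tool's axes at that moment; what a row does not reach only later rows make up. A row lasts 1/12 s, in which the tool goes at most 41.7 mm and 7.16 degrees, less where a joint would pass 70% of its speed; a pose out of reach is approached as far as the arm can. A call with a gripper value outside its range is refused whole. The fingers move at their own pace and stop on an object; "grip_force" is the grip in N (left out, the last holds). Time passes only in rows, so rows that repeat a pose let the fingers close. It gives the time, the measured TCP pose, the force, the opening and the grip force at its end, in the units of the state.
- telemetry.read_state(): the state, without advancing time (a new reading comes with each control period).
- camera(name): name is "side" or "top"; returns the picture (480x640x3 uint8, red, green, blue); there is no depth.
- get_calibration(name): a dict with "fovy" (degrees; the focal length in pixels is half the picture's height over the tangent of half this angle, whatever the lens; pixels are square), "cx", "cy" (the principal point, pixels), "xyz" and "rotation" of the camera in the world. Camera axes: x right, y up, looking along -z (the intrinsics and any distortion apply to the point x, -y, -z); pixel columns grow to the right and rows downward; lengths in m; the calibration is good to about 2 mm. A picture is of the moment at which its call begins. get_calibration takes no time and is no camera call.
- r.close_job(): hands the job in; it is judged then, once.
The state is a dict: "time": time; "joint_positions": joint angles; "joint_vel": joint speeds; "joint_torque": joint torques, N m; "ee_pos": TCP position; "eef_rot": TCP orientation; "ft_force": force on the tool from outside, world axes, zero at the start; "torque": the same for the moment, N m; "width": finger opening in m; "grip_force": force on a finger pad.
Only numpy, scipy, OpenCV 4.12 (cv2) and the standard library are available. Lean on these libraries where they do the work, as an engineer would, in place of code of your own. Each camera call takes 0.05 s, during which the arm holds its last target. There are 200 camera calls.

## Working session

There is one attempt and no reset: what is moved stays moved. The work goes in short steps, Python scripts to look and compute and a tool call to move; the robot and the scene stay as the last step left them, time stands still between calls to the robot, and variables do not carry over. Pictures are saved under pics/ and viewed, at most 10 in all, crops included, and the job is handed in when it is done.

Besides the shell and the picture viewer there is one more tool, called after ">>>" as name(argument=value, ...) on one line, values as JSON. drive_tool: Moves the arm, as the interface text tells. Its arguments: {"type":"object","properties":{"series":{"type":"array"},"grip_force":{"type":"number"}},"required":["series"]}

```bash
mkdir -p pics; ls; python3 - <<'E'
from bench import telemetry, camera, get_calibration, r
import cv2,numpy as np
for n in("top","side"):
    c=get_calibration(n); print(n,c)
    cv2.imwrite(f"pics/{n}0.png",camera(n)[:,:,::-1])
s=telemetry.read_state()
print({k:np.round(v,4).tolist() for k,v in s.items()}, r.tips_ahead)
E
```

```text
pics
top {'fovy': 52.062455089078284, 'cx': 324.50202215232275, 'cy': 242.83028506009182, 'xyz': array([0.41598177, 0.01814145, 1.2314737 ]), 'rotation': array([-0.03534788,  0.03016892,  0.71276009, -0.69986672])}
side {'fovy': 42.8213795763886, 'cx': 316.1637089542073, 'cy': 241.4534439317284, 'xyz': array([0.40364028, 1.05539984, 0.50934642]), 'rotation': array([-0.04338668,  0.54751121,  0.83359284, -0.05892409])}
{'time': 0.1, 'joint_positions': [1.2184, 0.3328, -0.0647, 1.4608, 0.0216, 1.3499, -0.0885], 'joint_vel': [-0.0006, -0.0009, 0.0022, -0.0017, 0.0011, -0.0013, 0.0015], 'joint_torque': [0.0004, -62.4548, 0.0239, -39.0721, -0.0616, 0.0365, 0.0001], 'ee_pos': [0.2023, -0.591, 0.2439], 'eef_rot': [0.9864, 0.1642, -0.0001, -0.0006], 'ft_force': [0.2821, -0.2398, -0.6168], 'torque': [0.0231, -0.0051, 0.0391], 'grip_force': 0.0, 'width': 0.087} 0.022
```

View pics/top0.png

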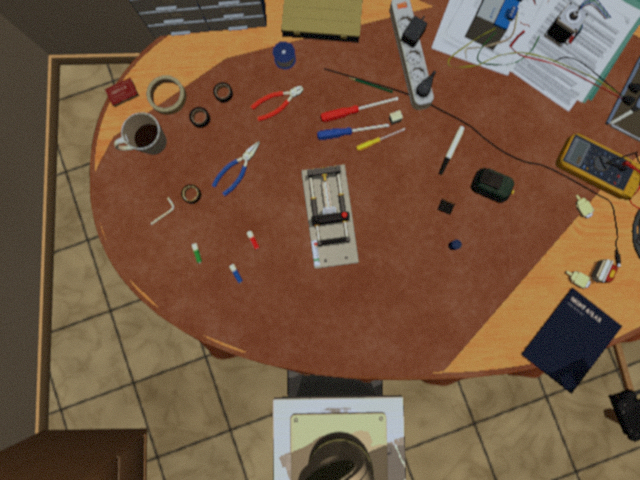

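View pics/side0.png

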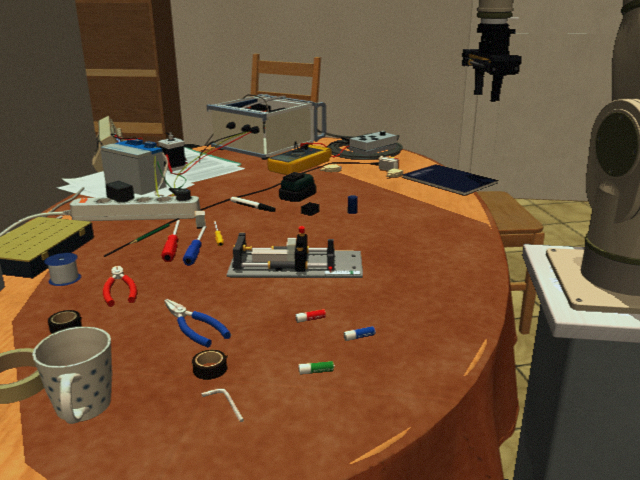

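Top view: the clamp is at about (330,215) with the pull bar towards the robot. The red cell is at (253,239), plus end nearer the robot, and the heatsink and capacitor are far off at (447,206) and (455,245). In the side view the clamp is at about (295,262) and the red cell at (310,316).

```bash
cat > h.py <<'E'
import numpy as np,cv2
from scipy.spatial.transform import Rotation as R
from bench import telemetry, camera, get_calibration, r
def ray(n,p):
    c=get_calibration(n); f=240/np.tan(np.radians(c["fovy"])/2)
    d=np.array([(p[0]-c["cx"])/f,-(p[1]-c["cy"])/f,-1.])
    return np.array(c["xyz"]),R.from_quat(c["rotation"]).apply(d)
def plane(n,p,z):
    o,d=ray(n,p); return o+d*(z-o[2])/d[2]
def proj(n,P):
    c=get_calibration(n); f=240/np.tan(np.radians(c["fovy"])/2)
    q=R.from_quat(c["rotation"]).inv().apply(np.array(P)-c["xyz"])
    return np.array([c["cx"]+f*q[0]/-q[2],c["cy"]-f*q[1]/-q[2]])
def tri(pt,ps):
    (a,d),(b,e)=ray("top",pt),ray("side",ps)
    A=np.stack([d,-e],1); s=np.linalg.lstsq(A,b-a,rcond=None)[0]
    P,Q=a+d*s[0],b+e*s[1]; return (P+Q)/2,np.linalg.norm(P-Q)
def blob(m,roi):
    x0,y0,x1,y1=roi; k=np.zeros_like(m); k[y0:y1,x0:x1]=m[y0:y1,x0:x1]
    y,x=np.nonzero(k); return np.array([x.mean(),y.mean()]),len(x)
def red(i):
    i=i.astype(int); return ((i[...,0]>140)&(i[...,1]<60)&(i[...,2]<70)).astype(np.uint8)
def white(i): return (i.min(2)>130).astype(np.uint8)
E
python3 - <<'E'
from h import *
t=cv2.imread("pics/top0.png")[:,:,::-1]; s=cv2.imread("pics/side0.png")[:,:,::-1]
for n,i,roi in(("top",t,(240,225,268,252)),("side",s,(288,305,332,327))):
    for nm,f in(("red",red),("white",white)):
        p,k=blob(f(i),roi); print(n,nm,p.round(1),k,plane(n,p,.0075 if n=="side" else .010).round(4))
# base: grey, low saturation
i=t.astype(int); m=((i.max(2)-i.min(2)<35)&(i.max(2)>70)).astype(np.uint8)
k=np.zeros_like(m);k[155:275,295:365]=m[155:275,295:365]
k=cv2.morphologyEx(k,cv2.MORPH_CLOSE,np.ones((9,9)))
c=max(cv2.findContours(k,0,1)[0],key=cv2.contourArea)
b=cv2.boxPoints(cv2.minAreaRect(c)); print(b.round(1))
W=np.array([plane("top",q,.011) for q in b]); print(W.round(4),W.mean(0).round(4),np.linalg.norm(np.diff(W,axis=0),axis=1).round(3))
a=cv2.resize(t[155:275,235:365],None,fx=4.5,fy=4.5,interpolation=2); b=cv2.resize(s[220:330,220:370],None,fx=4,fy=4,interpolation=2)
cv2.imwrite("pics/ct.png",a[:,:,::-1]);cv2.imwrite("pics/cs.png",b[:,:,::-1])
E
```

```text
top red [254.3 242.7] 53 [0.5332 0.2014 0.01  ]
top white [249.6 233.7] 26 [0.5561 0.2132 0.01  ]
side red [315.4 312.8] 85 [0.5354 0.1968 0.0075]
side white [300.8 315.1] 47 [0.5576 0.2074 0.0075]
[[300.5 170. ]
 [345.  164.1]
 [358.1 262.1]
 [313.5 268. ]]
[[ 0.7157  0.0836  0.011 ]
 [ 0.7287 -0.0294  0.011 ]
 [ 0.48   -0.0565  0.011 ]
 [ 0.4673  0.0544  0.011 ]] [0.5979 0.013  0.011 ] [0.114 0.25  0.112]
```

View pics/ct.png

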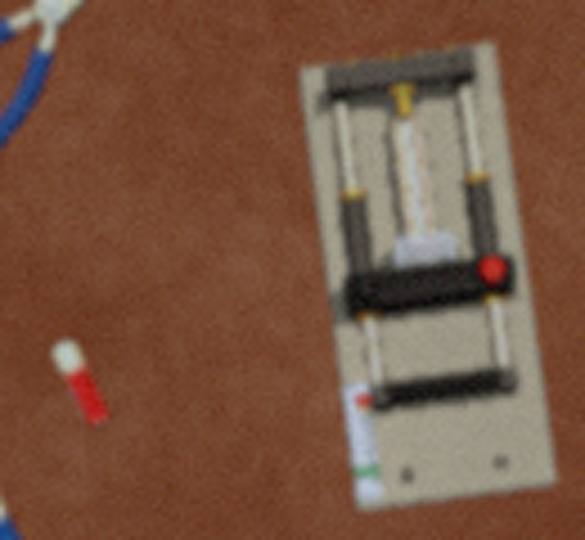

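View pics/cs.png

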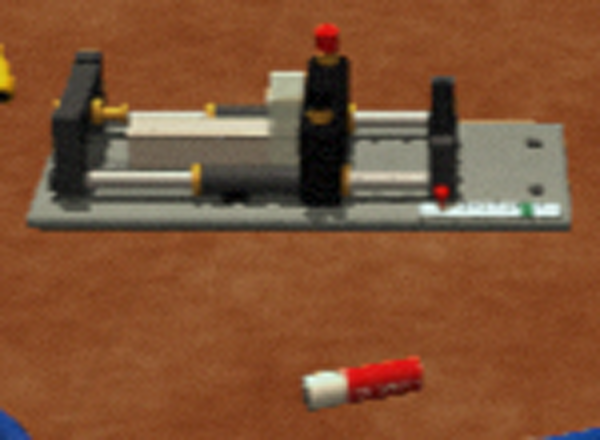

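The top crop shows the clamp rail, crosspiece and bar clearly, with the pin tip at about (324.6,179) and the bar at about (333,241). The side crop shows the pin tip at about (251.7,248) and the bar top at about (330,240). I'll check the clamp pose by projecting it and refine the cell's centre.

```bash
python3 - <<'E'
from h import *
t=cv2.imread("pics/top0.png")[:,:,::-1]; s=cv2.imread("pics/side0.png")[:,:,::-1]
a=.1126;C=np.array([.598,.013,0]);
cl=lambda x,y,z:C+[x*np.cos(a)-y*np.sin(a),x*np.sin(a)+y*np.cos(a),z]
for nm,P in dict(pin=(.084,0,.038),bar=(-.066,0,.036),barL=(-.066,.033,.0425),LED=(-.01,-.034,.073),nearR=(-.126,.056,.011),nearL=(.126,.056,.011),xpL=(.107,.034,.055)).items():
    W=cl(*P); print(nm,W.round(4),"top",proj("top",W).round(1),"side",proj("side",W).round(1))
ps={}
for n,i,roi in(("top",t,(240,226,266,252)),("side",s,(288,304,332,327))):
    x0,y0,x1,y1=roi; q=i[y0:y1,x0:x1].astype(float)
    bg=np.median(q.reshape(-1,3),0); d=np.linalg.norm(q-bg,axis=2)
    sat=((q[...,0]-q[...,1]>95)|(q.min(2)>85)).astype(np.uint8)
    c=max(cv2.findContours(sat,0,1)[0],key=cv2.contourArea); rc=cv2.minAreaRect(c)
    p=np.array(rc[0])+[x0,y0]; ps[n]=p
    print(n,p,rc[1:],plane(n,p,.0073).round(4), np.array([plane(n,v+np.array([x0,y0]),.0073) for v in cv2.boxPoints(rc)]).round(4).tolist())
print(tri(ps["top"],ps["side"]))
S=telemetry.read_state(); print(S["time"])
E
```

```text
pin [0.6815 0.0224 0.038 ] top [324.8 180.5] side [252.7 247.8]
bar [0.5324 0.0056 0.036 ] top [332.8 240.5] side [331.6 249.3]
barL [0.5287 0.0384 0.0425] top [319.3 242.1] side [331.5 253.4]
LED [ 0.5919 -0.0219  0.073 ] top [344. 214.] side [302.7 224.3]
nearR [0.4665 0.0545 0.011 ] top [313.5 268.3] side [364.2 274.6]
nearL [0.7169 0.0828 0.011 ] top [300.8 169.5] side [226.7 273.5]
xpL [0.7005 0.0588 0.055 ] top [309.7 171.6] side [237.4 246.8]
top [252.30000019 239.10000038] ((19.230182647705078, 5.81377649307251), 63.43495178222656) [0.5426 0.2069 0.0073] [[0.5614, 0.2242, 0.0073], [0.5677, 0.2111, 0.0073], [0.5239, 0.1897, 0.0073], [0.5176, 0.2028, 0.0073]]
side [310.66611099 314.44127464] ((7.241055488586426, 29.427648544311523), 79.99201965332031) [0.5422 0.2028 0.0073] [[0.5671, 0.2029, 0.0073], [0.5226, 0.1801, 0.0073], [0.5175, 0.2028, 0.0073], [0.5611, 0.2248, 0.0073]]
(array([0.54200184, 0.20651913, 0.00950996]), np.float64(0.0007705737843312338))
0.1
```

```bash
cat >> h.py <<'E'
A=.1126; C=np.array([.598,.013,0])
def cl(x,y,z): return C+[x*np.cos(A)-y*np.sin(A),x*np.sin(A)+y*np.cos(A),z]
def go(P,yaw):
    "tool-frame turn and shift (move units) to TCP P, pointing down, tool x at yaw"
    S=telemetry.read_state(); Q=R.from_quat(S["eef_rot"])
    T=R.from_euler("z",yaw)*R.from_euler("x",np.pi)
    t=np.degrees((Q.inv()*T).as_rotvec())/5; d=Q.inv().apply(np.array(P)-S["ee_pos"])/.04
    print("turn",t.round(2),"shift",d.round(2))
def st():
    S=telemetry.read_state(); Q=R.from_quat(S["eef_rot"])
    p=S["ee_pos"]-C; c,s=np.cos(A),np.sin(A)
    print("t",round(S["time"],2),"pos",np.round(S["ee_pos"],4),"clamp",np.round([c*p[0]+s*p[1],-s*p[0]+c*p[1],p[2]],4),"yaw",np.round(np.arctan2(*Q.apply([1,0,0])[[1,0]]),3),"w",round(S["width"],4),"grip",round(S["grip_force"],1),"F",np.round(S["ft_force"],1),"q",np.round(S["joint_positions"],2))
E
```

>>> drive_tool(series=[0, 0, 0, 9.8, -5.65, 0, 0, 0, 0, 0, 9.8, -5.65, 0, 0, 0, 0, 0, 9.8, -5.65, 0, 0, 0, 0, 0, 9.8, -5.65, 0, 0, 0, 0, 0, 9.8, -5.65, 0, 0, 0, 0, 0, 9.8, -5.65, 0, 0, 0, 0, 0, 9.8, -5.65, 0, 0, 0, 0, 0, 9.8, -5.65, 0, 0, 0, 0, 0, 9.8, -5.65, 0, 0, 0, 0, 0, 9.8, -5.65, 0, 0])

```text
time: 0.93
ee_pos: [0.4774, -0.2757, 0.2445]
eef_rot: [0.986, 0.164, -0.0, 0.0]
ft_force: [0.6, -0.2, -0.2]
width: 0.0443
grip_force: 0.0
```

```bash
python3 -c "
from h import *
go((.550,.210,.15),.4625);st()"
```

```text
turn [ 0.    0.   -1.52] shift [  5.65 -10.9    2.36]
t 0.93 pos [ 0.4774 -0.2757  0.2445] clamp [-0.1523 -0.2733  0.2445] yaw 0.33 w 0.0443 grip 0.0 F [ 0.6 -0.2 -0.2] q [ 0.75  0.19 -0.35  1.64  0.07  1.32 -0.85]
```

>>> drive_tool(series=[0, 0, -1.5, 5.65, -10.9, 2.4, 0, 0, 0, -1.5, 5.65, -10.9, 2.4, 0, 0, 0, -1.5, 5.65, -10.9, 2.4, 0, 0, 0, -1.5, 5.65, -10.9, 2.4, 0, 0, 0, -1.5, 5.65, -10.9, 2.4, 0, 0, 0, -1.5, 5.65, -10.9, 2.4, 0, 0, 0, -1.5, 5.65, -10.9, 2.4, 0, 0, 0, -1.5, 5.65, -10.9, 2.4, 0, 0, 0, -1.5, 5.65, -10.9, 2.4, 0, 0, 0, -1.5, 5.65, -10.9, 2.4, 0])

```text
time: 1.77
ee_pos: [0.5368, 0.1287, 0.1641]
eef_rot: [0.974, 0.228, -0.0, 0.0]
ft_force: [1.5, 0.1, -0.2]
width: 0.0434
grip_force: 0.0
```

```bash
python3 -c "
from h import *
go((.550,.210,.07),.4625);st()"
```

```text
turn [ 0.    0.   -0.03] shift [ 1.2  -1.68  2.35]
t 1.77 pos [0.5368 0.1287 0.1641] clamp [-0.0478  0.1218  0.1641] yaw 0.46 w 0.0434 grip 0.0 F [ 1.5  0.1 -0.2] q [ 0.23  0.3  -0.64  1.73  0.19  1.18 -1.57]
```

>>> drive_tool(series=[0, 0, 0, 0.6, -0.84, 1.2, 0, 0, 0, 0, 1.2, -1.68, 2.35, 0, 0, 0, 0, 1.2, -1.68, 2.35, 0, 0, 0, 0, 1.2, -1.68, 2.35, 0, 0, 0, 0, 1.2, -1.68, 2.35, 0, 0, 0, 0, 1.2, -1.68, 2.35, 0])

```text
time: 2.27
ee_pos: [0.5503, 0.208, 0.0707]
eef_rot: [0.974, 0.228, -0.0, 0.0]
ft_force: [0.8, -1.1, 0.8]
width: 0.0438
grip_force: 0.0
```

```bash
python3 -c "
from h import *
go((.550,.210,.026),.4625);st()
i=np.hstack([cv2.resize(camera('top')[205:265,215:295],(400,300),interpolation=2),cv2.resize(camera('side')[270:345,260:360],(400,300),interpolation=2)])
cv2.imwrite('pics/g1.png',i[:,:,::-1])"
```

```text
turn [ 0.    0.   -0.02] shift [ 0.02 -0.05  1.12]
t 2.27 pos [0.5503 0.208  0.0707] clamp [-0.0255  0.1991  0.0707] yaw 0.461 w 0.0438 grip 0.0 F [ 0.8 -1.1  0.8] q [ 0.06  0.49 -0.62  1.72  0.32  1.04 -1.78]
```

View pics/g1.png

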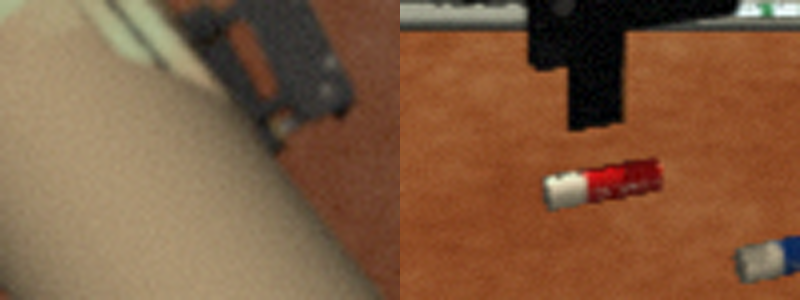

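The side crop shows the fingers straddling the cell just towards the minus end, as intended. The top view is hidden by the arm. I'll descend and close.

>>> drive_tool(series=[0, 0, 0, 0, -0.03, 0.6, 0, 0, 0, 0, 0, -0.03, 1.12, 0, 0, 0, 0, 0, -0.03, 1.12, 0, 0, 0, 0, 0, -0.03, 1.12, 0, 0, 0, 0, 0, -0.03, 1.12, -1, 0, 0, 0, 0, -0.03, 1.12, -1, 0, 0, 0, 0, -0.03, 1.12, -1, 0, 0, 0, 0, -0.03, 1.12, -1, 0, 0, 0, 0, -0.03, 1.12, -1, 0, 0, 0, 0, -0.03, 1.12, -1], grip_force=12)

```text
time: 3.2
ee_pos: [0.5498, 0.2095, 0.0261]
eef_rot: [0.974, 0.228, 0.0, 0.0]
ft_force: [-0.9, 0.0, 1.5]
width: 0.0141
grip_force: 12.0
```

```bash
python3 -c "
from h import *
st()"
```

```text
t 3.2 pos [0.5498 0.2095 0.0261] clamp [-0.0258  0.2007  0.0261] yaw 0.461 w 0.0141 grip 12.0 F [-0.9  0.   1.5] q [ 0.04  0.54 -0.6   1.74  0.36  0.96 -1.81]
```

>>> drive_tool(series=[0, 0, 0, 0, 0, -0.8, -1, 0, 0, 0, 0, 0, -1.6, -1, 0, 0, 0, 0, 0, -2.1, -1, 0, 0, 0, 0, 0, -2.1, -1])

```text
time: 3.53
ee_pos: [0.5518, 0.2108, 0.1146]
eef_rot: [0.974, 0.228, 0.003, -0.0]
ft_force: [-0.4, 0.7, 0.5]
width: 0.0138
grip_force: 12.0
```

```bash
python3 -c "
from h import *
st(); go(cl(.060,0,.11),A)
i=camera('side')[240:330,250:370];cv2.imwrite('pics/g2.png',cv2.resize(i,(600,450),interpolation=2)[:,:,::-1])"
```

```text
t 3.53 pos [0.5518 0.2108 0.1146] clamp [-0.0237  0.2017  0.1146] yaw 0.461 w 0.0138 grip 12.0 F [-0.4  0.7  0.5] q [ 0.08  0.44 -0.64  1.68  0.29  1.11 -1.76]
turn [-0.   -0.08  3.99] shift [0.25 5.45 0.12]
```

View pics/g2.png

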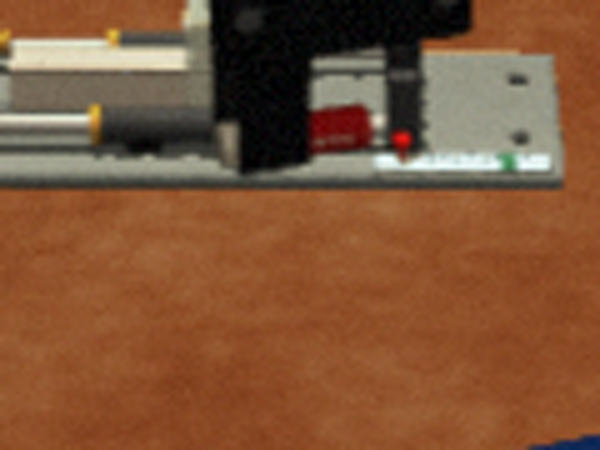

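The cell is held level, with the nub towards the robot at about (326,265) in full-image pixels.

>>> drive_tool(series=[0, 0, 0.8, 0.25, 1.0, 0.1, -1, 0, 0, 1.6, 0.25, 2.0, 0.1, -1, 0, 0, 2.4, 0.25, 3.0, 0.1, -1, 0, 0, 3.2, 0.25, 4.0, 0.1, -1, 0, 0, 4, 0.25, 4.8, 0.1, -1, 0, 0, 4, 0.25, 5.45, 0.1, -1, 0, 0, 4, 0.25, 5.45, 0.1, -1, 0, 0, 4, 0.25, 5.45, 0.1, -1, 0, 0, 4, 0.25, 5.45, 0.1, -1])

```text
time: 4.33
ee_pos: [0.6547, 0.0196, 0.1047]
eef_rot: [0.998, 0.056, -0.001, -0.0]
ft_force: [-0.4, 0.9, -0.8]
width: 0.014
grip_force: 12.0
```

```bash
python3 -c "
from h import *
print(proj('side',(.5214,.1957,.0957)))
st(); go(cl(.060,0,.075),A)
i=camera('side')[200:290,220:340];cv2.imwrite('pics/g3.png',cv2.resize(i,(800,600),interpolation=2)[:,:,::-1])
for n in('pin','mouth'): print(n,(proj('side',cl(*{'pin':(.084,0,.038),'mouth':(.016,0,.054)}[n]))-[220,200])*6.667)"
```

```text
[323.82973134 264.01755104]
t 4.33 pos [0.6547 0.0196 0.1047] clamp [0.0571 0.0002 0.1047] yaw 0.113 w 0.014 grip 12.0 F [-0.4  0.9 -0.8] q [ 0.26  0.55 -0.49  1.51  0.27  1.15 -1.74]
turn [-0.01  0.02 -0.  ] shift [0.07 0.01 0.74]
pin [217.75564928 318.74509882]
mouth [454.45882179 268.61576952]
```

View pics/g3.png

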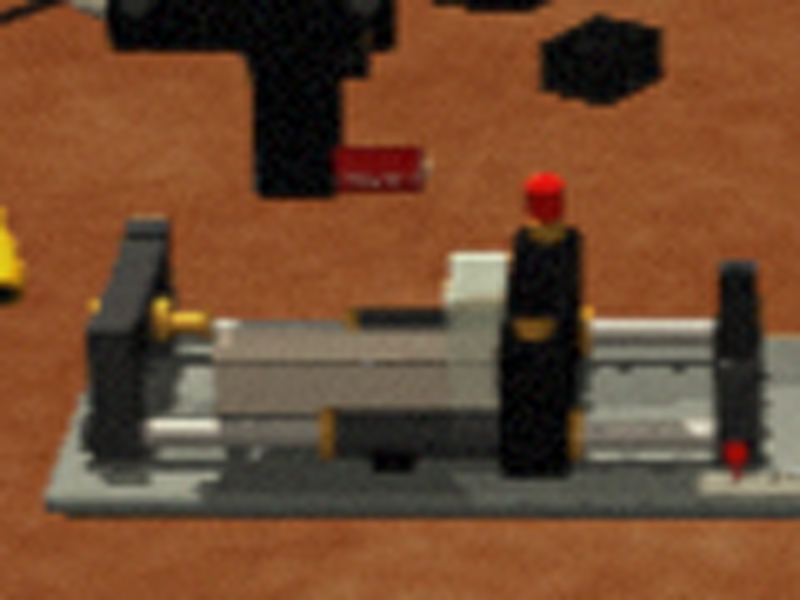

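The pin tip is at (210,321) in the crop against (218,319) predicted, so the clamp sits about 2 mm further along +x than my estimate. The cell is level and lined up over the rail. I'll lower it.

>>> drive_tool(series=[0, 0, 0, 0.07, 0, 0.4, -1, 0, 0, 0, 0.07, 0, 0.8, -1, 0, 0, 0, 0.07, 0, 1.0, -1, 0, 0, 0, 0.07, 0, 1.1, -1, 0, 0, 0, 0.07, 0, 1.14, -1, 0, 0, 0, 0.07, 0, 1.16, -1])

```text
time: 4.88
ee_pos: [0.6583, 0.0194, 0.0594]
eef_rot: [0.998, 0.056, 0.0, -0.0]
ft_force: [0.4, -0.2, 0.2]
width: 0.0138
grip_force: 12.0
```

```bash
python3 -c "
from h import *
st(); go(cl(.060,0,.057),A)"
```

```text
t 4.88 pos [0.6583 0.0194 0.0594] clamp [ 0.0606 -0.0004  0.0594] yaw 0.112 w 0.0138 grip 12.0 F [ 0.4 -0.2  0.2] q [ 0.25  0.6  -0.47  1.53  0.3   1.08 -1.75]
turn [-0. -0. -0.] shift [-0.02 -0.01  0.06]
```

Lower gently the last few millimetres.

>>> drive_tool(series=[0, 0, 0, 0, 0, 0.03, -1, 0, 0, 0, 0, 0, 0.06, -1, 0, 0, 0, 0, 0, 0.08, -1, 0, 0, 0, 0, 0, 0.08, -1])

```text
time: 5.22
ee_pos: [0.6588, 0.0186, 0.0569]
eef_rot: [0.998, 0.056, 0.001, 0.0]
ft_force: [0.5, -1.4, 1.6]
width: 0.0141
grip_force: 12.0
```

```bash
python3 -c "
from h import *
st()
i=camera('side')[200:290,220:340];cv2.imwrite('pics/g4.png',cv2.resize(i,(800,600),interpolation=2)[:,:,::-1])"
```

```text
t 5.22 pos [0.6588 0.0186 0.0569] clamp [ 0.0611 -0.0012  0.0569] yaw 0.111 w 0.0141 grip 12.0 F [ 0.5 -1.4  1.6] q [ 0.25  0.61 -0.47  1.53  0.3   1.07 -1.75]
```

View pics/g4.png

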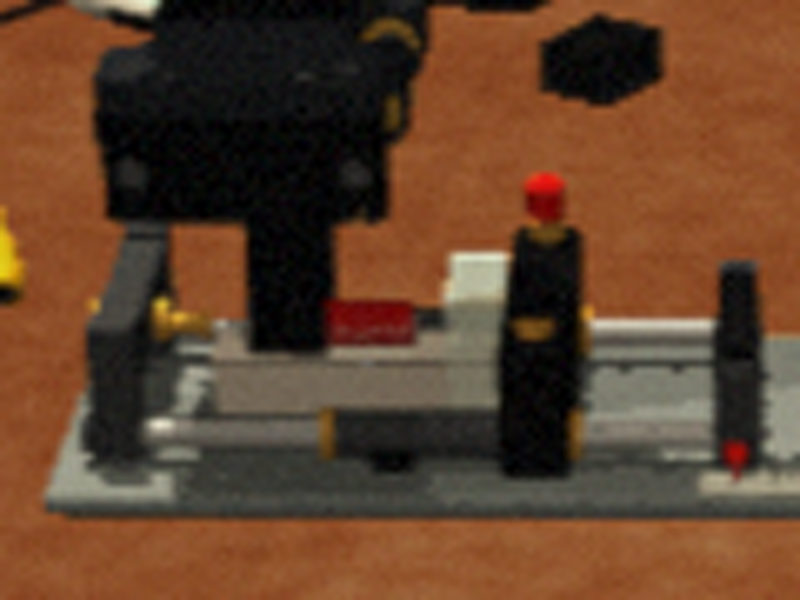

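The cell lies level in the rail, with its plus end (crop column 415) about 9 mm short of the guard mouth (447). I'll release briefly so it settles in the V, then re-grip and slide.

>>> drive_tool(series=[0, 0, 0, 0, 0, 0.06, -0.5, 0, 0, 0, 0, 0, 0.06, -0.5, 0, 0, 0, 0, 0, 0.06, -0.5, 0, 0, 0, 0, 0, 0.04, -1, 0, 0, 0, 0, 0, 0.04, -1, 0, 0, 0, 0, 0, 0.04, -1, 0, 0, 0, 0, 0, 0.04, -1], grip_force=10)

```text
time: 5.85
ee_pos: [0.6582, 0.0186, 0.0547]
eef_rot: [0.998, 0.056, -0.0, 0.0]
ft_force: [-1.3, -2.2, 1.9]
width: 0.0146
grip_force: 8.3
```

```bash
python3 -c "
from h import *
st()"
```

```text
t 5.85 pos [0.6582 0.0186 0.0547] clamp [ 0.0605 -0.0012  0.0547] yaw 0.111 w 0.0146 grip 8.3 F [-1.3 -2.2  1.9] q [ 0.25  0.61 -0.47  1.53  0.3   1.07 -1.76]
```

>>> drive_tool(series=[0, 0, 0, 0, 0.03, -0.05, -1, 0, 0, 0, -0.1, 0.03, -0.05, -1, 0, 0, 0, -0.2, 0.03, -0.05, -1, 0, 0, 0, -0.3, 0.03, -0.05, -1, 0, 0, 0, -0.4, 0.03, -0.05, -1, 0, 0, 0, -0.5, 0.03, -0.05, -1, 0, 0, 0, -0.5, 0.03, -0.05, -1])

```text
time: 6.43
ee_pos: [0.6377, 0.0154, 0.0566]
eef_rot: [0.998, 0.056, -0.0, 0.0]
ft_force: [-0.8, 0.3, -0.0]
width: 0.0137
grip_force: 10.0
```

```bash
python3 -c "
from h import *
st()
i=camera('side')[200:290,220:340];cv2.imwrite('pics/g5.png',cv2.resize(i,(800,600),interpolation=2)[:,:,::-1])
j=i.astype(int)[:, :90]; m=(j[...,0]>80)&(j[...,1]<50)&(j[...,2]<60); m[:40]=0; y,x=np.nonzero(m); print('red cols in crop',x.min()*6.67,x.max()*6.67,len(x))"
```

```text
t 6.43 pos [0.6377 0.0154 0.0566] clamp [ 0.0397 -0.002   0.0566] yaw 0.112 w 0.0137 grip 10.0 F [-0.8  0.3 -0. ] q [ 0.27  0.57 -0.48  1.59  0.29  1.05 -1.75]
red cols in crop 406.87 580.29 43
```

>>> drive_tool(series=[0, 0, 0, -0.05, 0, 0, -1, 0, 0, 0, -0.1, 0, 0, -1, 0, 0, 0, -0.12, 0, 0, -1, 0, 0, 0, -0.12, 0, 0, -1])

```text
time: 6.82
ee_pos: [0.634, 0.0151, 0.0568]
eef_rot: [0.998, 0.056, 0.0, -0.0]
ft_force: [1.0, 1.0, -0.2]
width: 0.0144
grip_force: 10.0
```

>>> drive_tool(series=[0, 0, 0, -0.03, 0, 0, -1, 0, 0, 0, -0.06, 0, 0, -1, 0, 0, 0, -0.06, 0, 0, -1])

```text
time: 7.07
ee_pos: [0.6336, 0.015, 0.0576]
eef_rot: [0.998, 0.056, 0.003, -0.0]
ft_force: [9.1, 1.1, -2.0]
width: 0.0138
grip_force: 10.0
```

```bash
python3 -c "
from h import *
st()
i=camera('side')[200:290,220:340];cv2.imwrite('pics/g6.png',cv2.resize(i,(800,600),interpolation=2)[:,:,::-1])"
```

```text
t 7.07 pos [0.6336 0.015  0.0576] clamp [ 0.0356 -0.002   0.0576] yaw 0.112 w 0.0138 grip 10.0 F [ 9.1  1.1 -2. ] q [ 0.27  0.56 -0.48  1.61  0.29  1.04 -1.75]
```

Contact is felt at 9 N after sliding 25 mm, which matches home. I'll unload, open and lift.

>>> drive_tool(series=[0, 0, 0, 0.04, 0, -0.01, -1, 0, 0, 0, 0.04, 0, -0.01, -0.4, 0, 0, 0, 0.04, 0, -0.01, -0.4, 0, 0, 0, 0.04, 0, -0.01, -0.4, 0, 0, 0, 0.04, 0, -0.4, -0.2, 0, 0, 0, 0.04, 0, -1.2, -0.1, 0, 0, 0, 0.04, 0, -1.7, -0.1, 0, 0, 0, 0.04, 0, -1.7, -0.1])

```text
time: 7.78
ee_pos: [0.6351, 0.0154, 0.1294]
eef_rot: [0.998, 0.056, 0.003, 0.0]
ft_force: [0.8, 1.2, 0.3]
width: 0.0381
grip_force: 0.0
```

```bash
python3 -c "
from h import *
st(); go(cl(-.062,-.001,.125),A-np.pi/2);go(cl(-.062,-.001,.125),A+np.pi/2)
i=camera('side')[200:290,220:340];cv2.imwrite('pics/g7.png',cv2.resize(i,(800,600),interpolation=2)[:,:,::-1])"
```

```text
t 7.78 pos [0.6351 0.0154 0.1294] clamp [ 0.0371 -0.0018  0.1294] yaw 0.112 w 0.0381 grip 0.0 F [0.8 1.2 0.3] q [ 0.29  0.48 -0.5   1.55  0.25  1.16 -1.72]
turn [-0.05 -0.06 17.99] shift [-2.48 -0.02  0.09]
turn [  0.06  -0.05 -18.01] shift [-2.48 -0.02  0.09]
```

View pics/g7.png

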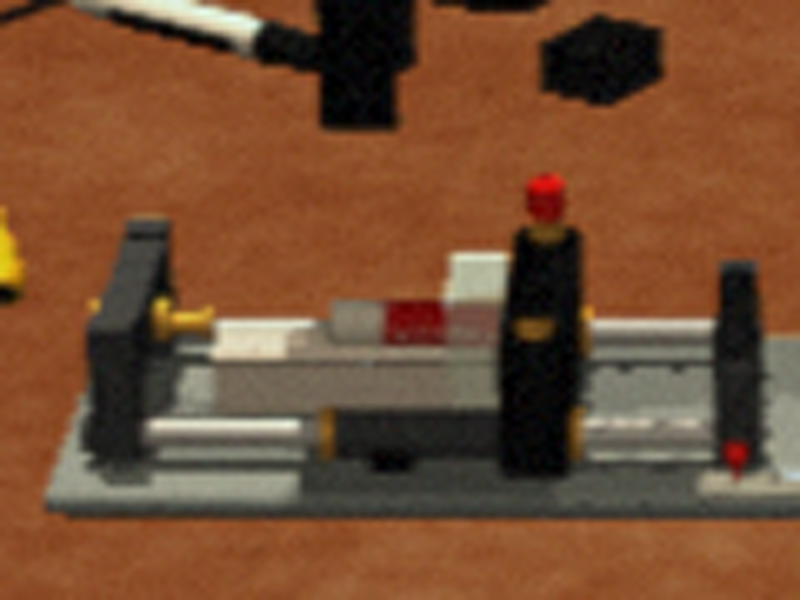

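The cell is home: its minus end is at crop column 330 and its body shows through the guard to the block at 503, about 50 mm. Next I'll turn a quarter and go over the bar.

>>> drive_tool(series=[0, 0, -1.4, -0.25, 0, 0, -0.1, 0, 0, -2.8, -0.5, 0, 0, -0.1, 0, 0, -4.2, -0.75, 0, 0, -0.1, 0, 0, -5.6, -1.0, 0, 0, -0.1, 0, 0, -7, -1.3, 0, 0, -0.1, 0, 0, -8.4, -1.6, 0, 0, -0.1, 0, 0, -9.8, -1.9, 0, 0, -0.1, 0, 0, -11.2, -2.2, 0, 0, -0.1, 0, 0, -12.6, -2.54, 0, 0, -0.1, 0, 0, -14, -2.54, 0, 0, -0.1])

```text
time: 8.67
ee_pos: [0.5293, 0.0032, 0.1234]
eef_rot: [0.784, 0.621, -0.002, -0.001]
ft_force: [0.0, -0.3, 0.0]
width: 0.0393
grip_force: 0.0
```

```bash
python3 -c "
from h import *
st(); go(cl(-.0645,-.001,.10),A+np.pi/2)"
```

```text
t 8.67 pos [0.5293 0.0032 0.1234] clamp [-0.0694 -0.002   0.1234] yaw 1.339 w 0.0393 grip 0.0 F [ 0.  -0.3  0. ] q [ 0.56  0.32 -0.76  1.82  0.25  1.1  -0.51]
turn [-0.03  0.01 -3.94] shift [0.07 0.11 0.58]
```

>>> drive_tool(series=[0, 0, -1.4, 0.04, 0.06, 0.2, -0.1, 0, 0, -2.8, 0.07, 0.12, 0.4, -0.1, 0, 0, -3.95, 0.07, 0.12, 0.6, -0.1, 0, 0, -3.95, 0.07, 0.12, 0.6, -0.1, 0, 0, -3.95, 0.07, 0.12, 0.6, -0.1])

```text
time: 9.08
ee_pos: [0.5365, 0.0052, 0.0997]
eef_rot: [0.669, 0.743, -0.001, -0.001]
ft_force: [-0.2, -0.2, 0.0]
width: 0.0392
grip_force: 0.0
```

```bash
python3 -c "
from h import *
st(); go(cl(-.0645,-.001,.040),A+np.pi/2)"
```

```text
t 9.08 pos [0.5365 0.0052 0.0997] clamp [-0.062  -0.0009  0.0997] yaw 1.675 w 0.0392 grip 0.0 F [-0.2 -0.2  0. ] q [ 0.59  0.38 -0.8   1.82  0.31  1.06 -0.23]
turn [-0.02 -0.01 -0.1 ] shift [-0.   -0.06  1.49]
```

>>> drive_tool(series=[0, 0, -0.1, 0, -0.06, 0.4, -0.1, 0, 0, -0.1, 0, -0.06, 0.8, -0.1, 0, 0, -0.1, 0, -0.06, 1.2, -0.1, 0, 0, -0.1, 0, -0.06, 1.48, -0.1, 0, 0, -0.1, 0, -0.06, 1.48, -0.1])

```text
time: 9.5
ee_pos: [0.5336, 0.0048, 0.0395]
eef_rot: [0.666, 0.746, -0.001, -0.001]
ft_force: [-0.5, 0.9, 0.4]
width: 0.0393
grip_force: 0.0
```

```bash
python3 -c "
from h import *
st()"
```

```text
t 9.5 pos [0.5336 0.0048 0.0395] clamp [-0.0649 -0.0009  0.0395] yaw 1.685 w 0.0393 grip 0.0 F [-0.5  0.9  0.4] q [ 0.55  0.46 -0.76  1.87  0.39  0.96 -0.27]
```

No contact on the way down, so I'll close on the bar.

>>> drive_tool(series=[0, 0, 0, 0, 0, 0, -1, 0, 0, 0, 0, 0, 0, -1, 0, 0, 0, 0, 0, 0, -1, 0, 0, 0, 0, 0, 0, -1, 0, 0, 0, 0, 0, 0, -1, 0, 0, 0, 0, 0, 0, -1], grip_force=25)

```text
time: 10.0
ee_pos: [0.5333, 0.0046, 0.0416]
eef_rot: [0.665, 0.747, -0.002, -0.001]
ft_force: [-10.2, -0.5, 9.9]
width: 0.0124
grip_force: 25.0
```

```bash
python3 -c "
from h import *
st()"
```

```text
t 10.0 pos [0.5333 0.0046 0.0416] clamp [-0.0652 -0.0011  0.0416] yaw 1.686 w 0.0124 grip 25.0 F [-10.2  -0.5   9.9] q [ 0.55  0.46 -0.76  1.87  0.38  0.96 -0.27]
```

>>> drive_tool(series=[0, 0, 0, 0, -0.1, -0.03, -1, 0, 0, 0, 0, -0.2, -0.05, -1, 0, 0, 0, 0, -0.3, -0.05, -1, 0, 0, 0, 0, -0.4, -0.05, -1, 0, 0, 0, 0, -0.5, -0.05, -1, 0, 0, 0, 0, -0.6, -0.05, -1, 0, 0, 0, 0, -0.7, -0.05, -1, 0, 0, 0, 0, -0.8, -0.05, -1, 0, 0, 0, 0, -0.8, -0.05, -1])

```text
time: 10.75
ee_pos: [0.5015, 0.0009, 0.042]
eef_rot: [0.665, 0.747, -0.0, -0.001]
ft_force: [7.3, 0.8, -29.0]
width: 0.012
grip_force: 25.0
```

```bash
python3 -c "
from h import *
st()"
```

```text
t 10.75 pos [0.5015 0.0009 0.042 ] clamp [-0.0972 -0.0012  0.042 ] yaw 1.687 w 0.012 grip 25.0 F [  7.3   0.8 -29. ] q [ 0.6   0.4  -0.78  1.95  0.35  0.93 -0.25]
```

>>> drive_tool(series=[0, 0, 0, 0, 0, 0.03, -1, 0, 0, 0, 0, -0.05, 0.035, -1, 0, 0, 0, 0, -0.1, 0.035, -1, 0, 0, 0, 0, -0.15, 0.035, -1, 0, 0, 0, 0, -0.175, 0.035, -1, 0, 0, 0, 0, -0.175, 0.035, -1, 0, 0, 0, 0, -0.175, 0.035, -1])

```text
time: 11.33
ee_pos: [0.4969, 0.0003, 0.0419]
eef_rot: [0.665, 0.747, 0.001, 0.001]
ft_force: [8.0, 0.1, -20.1]
width: 0.0121
grip_force: 25.0
```

```bash
python3 -c "
from h import *
st()
i=camera('side')[200:290,220:370]; i=cv2.resize(i,(800,480),interpolation=cv2.INTER_CUBIC); cv2.imwrite('pics/g8.png',i[:,:,::-1])"
```

```text
t 11.33 pos [4.969e-01 3.000e-04 4.190e-02] clamp [-0.1019 -0.0012  0.0419] yaw 1.687 w 0.0121 grip 25.0 F [  8.    0.1 -20.1] q [ 0.6   0.39 -0.79  1.97  0.34  0.92 -0.24]
```

View pics/g8.png

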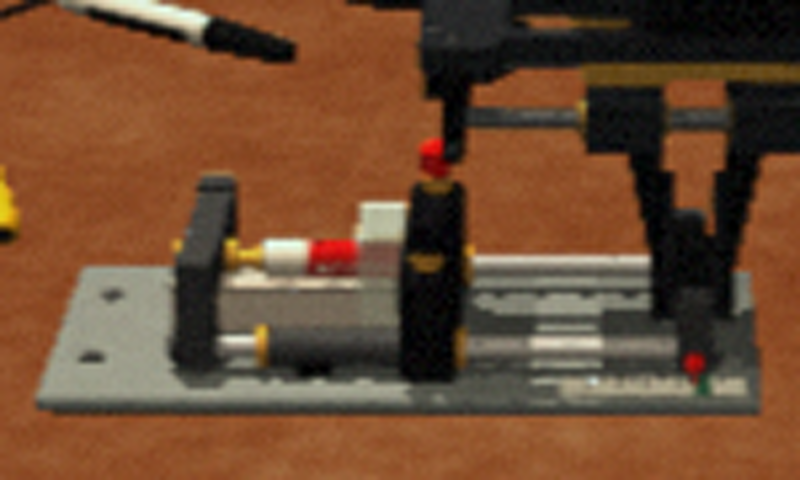

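Crop: the red pointer is at column 696 and the green band at about 703, so roughly 2.5 mm short, which agrees with 36.7 mm of measured travel. The pin touches the cell. I'll pull slightly further and relieve the vertical load.

>>> drive_tool(series=[0, 0, 0, 0, -0.03, 0.02, -1, 0, 0, 0, 0, -0.06, 0.04, -1, 0, 0, 0, 0, -0.07, 0.06, -1, 0, 0, 0, 0, -0.07, 0.06, -1, 0, 0, 0, 0, -0.07, 0.06, -1, 0, 0, 0, 0, -0.07, 0.06, -1])

```text
time: 11.88
ee_pos: [0.4968, 0.0003, 0.0417]
eef_rot: [0.665, 0.747, 0.003, 0.003]
ft_force: [9.9, 0.1, -2.3]
width: 0.0123
grip_force: 25.0
```

```bash
cat > ptr.py <<'E'
from h import *
st()
i=camera('side').astype(int)[255:282,300:362]; i=cv2.resize(i.astype(np.uint8),None,fx=4,fy=4,interpolation=cv2.INTER_CUBIC).astype(int)
rd=(i[...,0]>110)&(i[...,1]<60)&(i[...,2]<60); gr=(i[...,1]>i[...,0]+15)&(i[...,1]>i[...,2]+5)
for n,m in(('red',rd),('green',gr)):
    y,x=np.nonzero(m); print(n,len(x),x.min()/4+300 if len(x) else 0,x.max()/4+300 if len(x) else 0,x.mean()/4+300, y.mean()/4+255)
for y in(-.037,0,.037): print(y,(proj('side',cl(-.008,y,.096))-[220,200])*5.33)
E
python3 ptr.py
```

```text
t 11.88 pos [4.968e-01 3.000e-04 4.170e-02] clamp [-0.1019 -0.0012  0.0417] yaw 1.687 w 0.0123 grip 25.0 F [ 9.9  0.1 -2.3] q [ 0.61  0.38 -0.79  1.97  0.34  0.91 -0.24]
red 140 348.5 351.5 350.0107142857143 268.0125
green 119 331.75 353.0 351.39915966386553 272.4768907563025
-0.037 [434.83433244  66.8754439 ]
0 [428.93769255 104.41095894]
0.037 [422.6780047  144.25748372]
```

>>> drive_tool(series=[0, 0, 0, 0, -0.03, 0, -1, 0, 0, 0, 0, -0.06, 0, -1, 0, 0, 0, 0, -0.08, 0, -1, 0, 0, 0, 0, -0.08, 0, -1, 0, 0, 0, 0, -0.08, 0, -1])

```text
time: 12.35
ee_pos: [0.4938, -0.0, 0.0417]
eef_rot: [0.665, 0.747, 0.003, 0.003]
ft_force: [10.8, 1.3, -3.6]
width: 0.012
grip_force: 25.0
```

```bash
python3 ptr.py | head -3
```

```text
t 12.35 pos [ 0.4938 -0.      0.0417] clamp [-0.105  -0.0013  0.0417] yaw 1.687 w 0.012 grip 25.0 F [10.8  1.3 -3.6] q [ 0.61  0.38 -0.79  1.98  0.34  0.91 -0.24]
red 127 350.5 353.75 352.0570866141732 267.9133858267717
green 84 331.0 352.75 349.2827380952381 272.8125
```

```bash
python3 - <<'E'
from h import *
def meas(I):
    i=cv2.resize(I[255:282,325:362],None,fx=4,fy=4,interpolation=cv2.INTER_CUBIC).astype(int)
    for n,m in(('red',(i[...,0]>110)&(i[...,1]<60)&(i[...,2]<60)),('green',(i[...,1]>i[...,0]+15)&(i[...,1]>i[...,2]+5))):
        y,x=np.nonzero(m); k=(y/4+255>266); x=x[k];y=y[k]; print(n,len(x),x.min()/4+325,x.max()/4+325,x.mean()/4+325,y.mean()/4+255)
meas(cv2.imread('pics/side0.png')[:,:,::-1]); meas(camera('side')); st()
for s in(0,.039): print(proj('side',cl(-.066-s,.045,.018)))
E
```

```text
red 139 328.5 332.0 330.2769784172662 267.818345323741
green 465 325.0 359.5 346.35591397849464 272.3322580645161
red 130 350.5 353.75 352.0403846153846 267.9365384615385
green 78 331.5 353.0 350.25320512820514 272.9583333333333
t 12.45 pos [ 0.4938 -0.      0.0417] clamp [-0.105  -0.0013  0.0417] yaw 1.687 w 0.0121 grip 25.0 F [11.2 -0.1 -3.4] q [ 0.61  0.38 -0.79  1.98  0.34  0.91 -0.24]
[331.37140462 268.24797057]
[352.63592875 268.41121075]
```

>>> drive_tool(series=[0, 0, 0, 0, 0.02, 0, -1, 0, 0, 0, 0, 0.02, 0, -1, 0, 0, 0, 0, 0.02, 0, -1, 0, 0, 0, 0, 0.02, 0, -1, 0, 0, 0, 0, 0.02, 0, -1, 0, 0, 0, 0, 0.02, 0, -1, 0, 0, 0, 0, 0.02, 0, -1, 0, 0, 0, 0, 0.02, 0, -1, 0, 0, 0, 0, 0.02, 0, -1, 0, 0, 0, 0, 0.02, 0, -1])

```text
time: 13.28
ee_pos: [0.4947, 0.0001, 0.0417]
eef_rot: [0.665, 0.747, 0.003, 0.003]
ft_force: [11.2, 0.3, -3.5]
width: 0.0123
grip_force: 25.0
```

```bash
python3 ptr.py | head -2
```

```text
t 13.28 pos [4.947e-01 1.000e-04 4.170e-02] clamp [-0.1041 -0.0012  0.0417] yaw 1.687 w 0.0123 grip 25.0 F [11.2  0.3 -3.5] q [ 0.61  0.38 -0.79  1.98  0.34  0.91 -0.24]
red 111 349.75 352.75 351.27027027027026 267.85585585585585
```

Travel is now 38.9 mm by TCP and about 38.5 mm by the pointer, with the expected 11 N pull, and it is steady. I'll hand in.

```bash
python3 -c "
from bench import r
print(r.close_job())"
```

```text
the job is handed in; nothing more can be done
None
```

The red battery is fully home under the guard, plus end on the contact, and the arm is still holding the bar about 39 mm out, near the middle of the green band; I handed the job in at about 13 s.

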